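Shut the kiln's vent flap with the hook pole

TASK

Take the hook pole from its wooden rest, drop its hook into the ring eye on the open vent flap on top of the kiln, and draw the flap shut until it clicks home and stays shut by itself; pull gently, never straining the eye, the flap or the kiln with more than about 20 N. Then unhook without pulling the flap open again and lay the pole back in its rest the way it lay. The kiln is hot: touch it with the pole only, never with the gripper or arm, and leave the other things on the bench alone.

Things in the scene. Friction and masses are not known exactly. Their poses are not given: they have to be found in the camera images.
- pole_grip (a point): Grip point, near the balance, of the hook pole (260 mm long, 0.13 to 0.2 kg), inside its wooden handle, 24 mm wide (y), 26 mm high (z), which runs from x = -115 to +50 mm; then a steel rod of 8 mm diameter on the same centre line to x = +140 mm, where a straight prong of 8 mm diameter turns down, its round tip 44 mm below the centre line. x: along the pole to the hook, z: up.
- pole_hook (a point): The point on the centre line of the pole's prong that is to sit in the eye: 140 mm ahead of and 28 mm below the grip point, 16 mm above the prong's tip. Axes as the pole's.
- rest: Fixed wooden rest: board 260 x 80 x 12 mm, two flared cradles open upward 85 mm before and behind its middle. Origin on the bench under its middle, x towards the hook end. The pole lies with its grip point within 4 mm of above the origin, centre line 60 mm above the bench, handle in the rear cradle, rod in the front one; the handle between them is free for the fingers.
- kiln: Fixed hot bench kiln: grey box 240 deep (x) x 260 wide (y) x 150 mm high; the vent throat on its roof lies between two upright steel cheeks 115 mm high, 199 mm apart. Origin on the bench right below the flap's hinge line; front face 70 mm before it (-x), back 170 mm behind. x points from front to back, z up.
- flap_hinge (a point): Middle of the flap's hinge line, on the kiln, 160 mm above the bench; the hinge axis is the kiln's y axis.
- flap_eye (a point): Centre of the ring eye on the flap's upper edge: 6 mm steel wire, 18 mm clear inside, 30 mm outside, standing out from the front of the aluminium flap (140 wide x 113 high). With the flap upright it lies 28 mm before (kiln -x) and 110 mm above the hinge line. The ring lies level when the flap leans 0.38 rad and turns with it; the prong enters from above at any lean. Axes as the flap's.
- flap (a joint): Lean of the flap, rad: near 0 = shut (upright), growing as its top leans back (kiln +x). Starts 0.58 to 0.85. A spring opens it (2 to 4 N at the eye). In the eye's last 15 mm a spring catch must be overcome (7 to 10 N in all), then it clicks and holds. The sealing frame is adjustable and stops it anywhere from -0.12 to 0.12; there the pull rises steeply. Unclicked, it springs open.
- jar: Bystander: small amber glass jar, 60 mm diameter, 90 mm high. Origin at the centre of its foot.
- hammer: Bystander: hammer lying flat, 220 mm long. Origin underneath its middle.
- crucible: Bystander: white crucible, 68 mm across, 45 mm high. Origin at the centre of its foot.
- block: Bystander: plain steel doming block, a 50 mm cube. Origin at the centre of its underside.

How it is judged:
By the outcome, as a careful person would: the job done as asked, in the order asked, and still so for the second after the job is handed in, with the robot touching nothing.
It also fails if it takes over 64 s, if anything falls off the work surface, if the arm or the gripper's body presses on something with over 40 N, if the wrist force passes 120 N, or if a joint passes its speed limit or range.

ROBOT

A 6-joint arm with a two-finger parallel gripper is mounted at the origin on the work surface. World frame = base frame: x ahead of the robot, y to its left, z up, the work surface at z = 0. Lengths are in m, angles in rad, forces in N, time in s.
With the tool pointing down it reaches from about 0.25 to 0.775 m from the base axis. Payload 4 kg.
Tool frame: the origin (TCP) lies midway between the tips of the shut fingers; the grasp point (between the pads) lies 19 mm behind it; z points along the fingers, x is the direction in which the jaws open and shut, and the axes are right-handed (so a half turn about z gives the same grasp; the last joint's range is limited). The gripper opens to 94 mm and grips with 3 to 60 N. Pads are 16 mm wide; open, the fingers measure 119 mm over their backs; the gripper's body (75 mm by 177 mm) begins 78 mm behind the grasp point.
Start: joints at [-1.288, 0.087, 1.371, -0, 1.684, -0.103], TCP at [0.207, -0.51, 0.206] pointing down, gripper open.
Joint ranges: [-3.1, 3.1], [-0.76, 2.03], [0.27, 2.55], [-1.08, 4.22], [0.17, 2.65], [-2.57, 2.57]. Speed limits (rad/s): [2.79, 2.79, 3.14, 3.14, 3.14, 3.14].

INTERFACE

Orientations are given as [roll, pitch, yaw] about the fixed x, y, z axes, in that order (R = Rz(yaw) Ry(pitch) Rx(roll)).
In Python, from bench import robot, eyes, close_job gives the robot as it stands.
- The arm moves only by the shell command python3 -m jog 'ROWS'. ROWS is JSON, a list of rows, each a list of 3 entries, a list of its own where there are three numbers: the turn, a rotation vector about the tool's x, y, z in degrees, then the shift along the tool's x, y, z in mm, then the closure, from -1 (fully open) to 1 (shut). In form: [[[wx, wy, wz], [x, y, z], claw], ...]. A call has 1 to 5 rows; each row is the pose to reach, as a shift and turn from the pose commanded when the call began, along the tool's axes at that moment; what a row does not reach only later rows make up. A row lasts 1/10 s, in which the tool goes at most 50 mm and 8.59 degrees, less where a joint would pass 70% of its speed; a pose out of reach is approached as far as the arm can. A call with a gripper value outside its range is refused whole. The fingers move at their own pace and stop on an object; the grip force is fixed at half the most. Time passes only in rows, so rows that repeat a pose let the fingers close. It gives the time, the measured TCP pose, the force and the opening at its end, in the units of the state.
- robot.get_obs(): the state, without advancing time (a new reading comes with each control period).
- eyes.snapshot(name): name is "scene" or "top"; returns (picture, depth): 384x512x3 uint8, red, green, blue; 384x512 float32, m along the optical axis (not along the pixel's ray), 0 where there is no reading.
- eyes.camera_params(name): a dict with "mtx" (3x3 intrinsics, pixels), "world_to_cam" (4x4, takes a point from world to camera coordinates). Camera axes: x right, y up, looking along -z (the intrinsics and any distortion apply to the point x, -y, -z); pixel columns grow to the right and rows downward; lengths in m; the calibration is good to about 2 mm. A picture is of the moment at which its call begins. camera_params takes no time and is no camera call.
- close_job(): hands the job in, once; it reports no verdict.
The state is a dict: "time": time; "joint_positions": joint angles; "qvel": joint speeds; "joint_torque": joint torques, N m; "tool_pos": TCP position; "ee_rot": TCP orientation; "wrist_force": force on the tool from outside, world axes, zero at the start; "wrist_torque": the same for the moment, N m; "width": finger opening in m.
Only numpy, scipy, OpenCV 4.12 (cv2) and the standard library are available. Lean on these libraries where they do the work, as an engineer would, in place of code of your own. Each camera call takes 0.05 s, during which the arm holds its last target. There are 200 camera calls.

## Working session

There is one attempt and no reset: what is moved stays moved. The work goes in short steps, Python scripts to look and compute and a shell command to move; the robot and the scene stay as the last step left them, time stands still between calls to the robot, and variables do not carry over. Pictures are saved under pics/ and viewed, about 8 in all and at most 12, crops included, and the job is handed in when it is done.

```bash
mkdir -p pics; ls; python3 - <<'E'
from bench import robot, eyes
import cv2, numpy as np
o=robot.get_obs()
for k,v in o.items(): print(k,np.round(v,4))
for n in ("scene","top"):
    p,d=eyes.snapshot(n); cv2.imwrite(f"pics/{n}0.png",p[:,:,::-1]); np.save(f"pics/{n}0.npy",d)
    c=eyes.camera_params(n); print(n,{k:np.round(v,3).tolist() if not isinstance(v,str) else v for k,v in c.items()})
E
```

```text
pics
time 0.0
joint_positions [-1.2881  0.0879  1.3722 -0.      1.6836 -0.1031]
qvel [ 0.0007 -0.0003 -0.0004 -0.0004 -0.0005  0.0003]
joint_torque [-2.80000e-03 -3.40189e+01 -3.02429e+01  7.14000e-02  3.30000e-02
 -2.00000e-04]
tool_pos [ 0.2068 -0.5091  0.2043]
ee_rot [-3.1414e+00  2.2000e-03 -1.1850e+00]
wrist_force [-0.6457  0.5773 -0.0802]
wrist_torque [0.0142 0.0065 0.0131]
width 0.0939
scene {'mtx': [[396.265, 0.0, 251.767], [0.0, 396.265, 190.139], [0.0, 0.0, 1.0]], 'world_to_cam': [[0.014, 1.0, 0.007, 0.033], [-0.747, 0.006, 0.665, 0.284], [0.664, -0.015, 0.747, -1.459], [0.0, 0.0, 0.0, 1.0]]}
top {'mtx': [[447.427, 0.0, 262.254], [0.0, 447.427, 194.457], [0.0, 0.0, 1.0]], 'world_to_cam': [[-0.013, -1.0, -0.009, -0.034], [0.996, -0.014, 0.093, -0.533], [-0.093, -0.007, 0.996, -1.506], [0.0, 0.0, 0.0, 1.0]]}
```

View pics/top0.png

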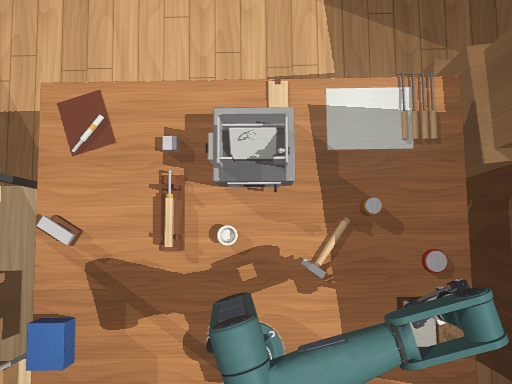

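View pics/scene0.png

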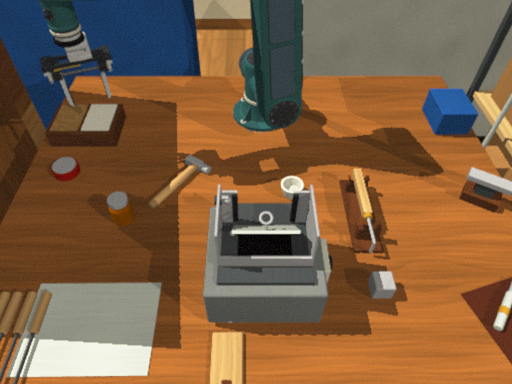

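The top view shows the pole at columns 163-175, rows 168-248, with its hook away from the robot. The kiln is at columns 213-295, rows 105-187, with its front facing the robot and the eye near (247,134). In the scene view the eye ring is at (266,217), the hook at (373,247) and the block at (382,285).

```bash
cat > h.py <<'E'
from bench import robot, eyes
import cv2, numpy as np
def cam(n):
    c=eyes.camera_params(n); return np.array(c["mtx"]),np.array(c["world_to_cam"])
def cloud(n,d):
    K,T=cam(n); v,u=np.mgrid[:d.shape[0],:d.shape[1]]
    P=np.stack([(u-K[0,2])/K[0,0]*d,-(v-K[1,2])/K[1,1]*d,-d],-1)
    return (P-T[:3,3])@T[:3,:3]          # R^T (p-t)
def ray(n,u,v):
    K,T=cam(n); r=np.array([(u-K[0,2])/K[0,0],-(v-K[1,2])/K[1,1],-1.])
    return -T[:3,:3].T@T[:3,3], T[:3,:3].T@r
def onz(n,u,v,z):
    c,r=ray(n,u,v); return c+r*(z-c[2])/r[2]
def proj(n,p):
    K,T=cam(n); q=T[:3,:3]@np.asarray(p)+T[:3,3]; return K[0,2]+K[0,0]*q[0]/-q[2], K[1,2]-K[1,1]*q[1]/-q[2]
def tri(a,b):
    A=[];y=[]
    for n,u,v in (a,b):
        c,r=ray(n,u,v); r/=np.linalg.norm(r); M=np.eye(3)-np.outer(r,r); A.append(M);y.append(M@c)
    return np.linalg.lstsq(np.vstack(A),np.hstack(y),rcond=None)[0]
E
python3 - <<'E'
from h import *
ds=np.load("pics/scene0.npy");dt=np.load("pics/top0.npy")
Pt=cloud("top",dt);Ps=cloud("scene",ds)
def box(P,lo,hi,z0,z1):
    sub=P.reshape(-1,3); m=np.all((sub[:,:2]>lo)&(sub[:,:2]<hi),1)&(sub[:,2]>z0)&(sub[:,2]<z1)
    return sub[m]
print("bench z",np.median(Pt[255:270,200:300,2]),np.median(Ps[150:170,140:170,2]))
# kiln roof from top
m=np.zeros(dt.shape,np.uint8); r=(Pt[...,2]>.135)&(Pt[...,2]<.162); m[100:195,200:305]=r[100:195,200:305]
pts=Pt[m>0]; print("roof z",np.median(pts[:,2]),cv2.minAreaRect(pts[:,:2].astype(np.float32)*1000))
# pole
im=cv2.imread("pics/top0.png")
for nm,P,sl in(("top",Pt,(slice(160,255),slice(155,190))),("scene",Ps,(slice(160,260),slice(335,392)))):
    q=P[sl].reshape(-1,3); q=q[(q[:,2]>.045)&(q[:,2]<.09)]
    print(nm,len(q),cv2.minAreaRect(q[:,:2].astype(np.float32)*1000),q.min(0),q.max(0))
    for x in np.arange(q[:,0].min(),q[:,0].max(),.02):
        k=q[(q[:,0]>=x)&(q[:,0]<x+.02)]; 
        if len(k): print(np.round(np.median(k,0),4),len(k),np.round(k[:,2].max(),4))
# high stuff on kiln
for nm,P in(("top",Pt),("scene",Ps)):
    q=P.reshape(-1,3); q=q[(q[:,2]>.2)&(q[:,2]<.4)&(q[:,0]>.5)&(abs(q[:,1])<.3)]; print(nm,len(q),q.min(0),q.max(0))
a=cv2.resize(im[95:200,150:310],None,fx=5,fy=5,interpolation=cv2.INTER_CUBIC)
cv2.imwrite("pics/topcrop.png",a)
b=cv2.resize(cv2.imread("pics/scene0.png")[160:320,195:395],None,fx=4,fy=3.75,interpolation=cv2.INTER_CUBIC)
b=cv2.resize(cv2.imread("pics/scene0.png")[160:310,195:395],None,fx=4,fy=4,interpolation=cv2.INTER_CUBIC)
cv2.imwrite("pics/scenecrop.png",b)
E
```

```text
bench z -0.001263314840045387 -0.00021329843925084566
roof z 0.15534610002566648 ((682.2117309570312, -16.424789428710938), (260.0246276855469, 245.89208984375), 89.24225616455078)
top 637 ((489.74652099609375, 268.4921875), (254.66258239746094, 61.03340148925781), 0.10813615471124649) [0.36243214 0.238107   0.04524551] [0.61707284 0.29914881 0.08047261]
[0.3726 0.2666 0.0711] 55 0.0796
[0.3924 0.2684 0.0672] 104 0.0793
[0.4136 0.267  0.0708] 54 0.0793
[0.4333 0.2673 0.0711] 54 0.0793
[0.4534 0.2666 0.0718] 54 0.0789
[0.4733 0.267  0.0713] 54 0.076
[0.4918 0.2671 0.0711] 50 0.0778
[0.5131 0.2655 0.0716] 48 0.0776
[0.5315 0.2665 0.0681] 27 0.0756
[0.5566 0.2687 0.0608] 65 0.0794
[0.5666 0.267  0.059 ] 51 0.0805
[0.5962 0.2671 0.0632] 11 0.0679
[0.6116 0.2665 0.0627] 10 0.0686
scene 904 ((491.70947265625, 269.47430419921875), (61.03066635131836, 258.34130859375), 89.56654357910156) [0.36257686 0.23835949 0.04500724] [0.62085529 0.3007218  0.0803467 ]
[0.3731 0.2659 0.0718] 52 0.0764
[0.3951 0.2656 0.0659] 126 0.0775
[0.4117 0.2661 0.0722] 61 0.0758
[0.4326 0.264  0.0722] 56 0.0778
[0.4519 0.2667 0.0719] 59 0.0757
[0.4705 0.2654 0.0721] 59 0.0768
[0.4925 0.2649 0.0719] 68 0.0763
[0.5135 0.2642 0.0713] 71 0.0756
[0.5333 0.2665 0.0672] 72 0.0751
[0.5573 0.2678 0.0618] 77 0.0788
[0.5695 0.2677 0.0574] 150 0.0803
[0.5919 0.267  0.0629] 21 0.0664
[0.6154 0.2673 0.0613] 32 0.0646
top 1358 [ 0.60302396 -0.12310993  0.200081  ] [0.73918212 0.08556111 0.27806892]
scene 2076 [ 0.60491973 -0.12338542  0.20005742] [0.74209987 0.08627005 0.27299304]
```

View pics/scenecrop.png

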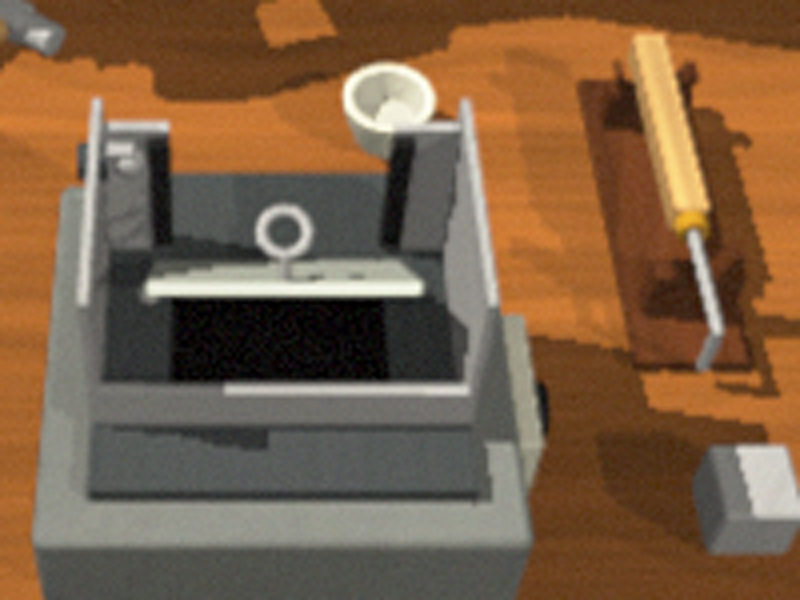

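View pics/topcrop.png

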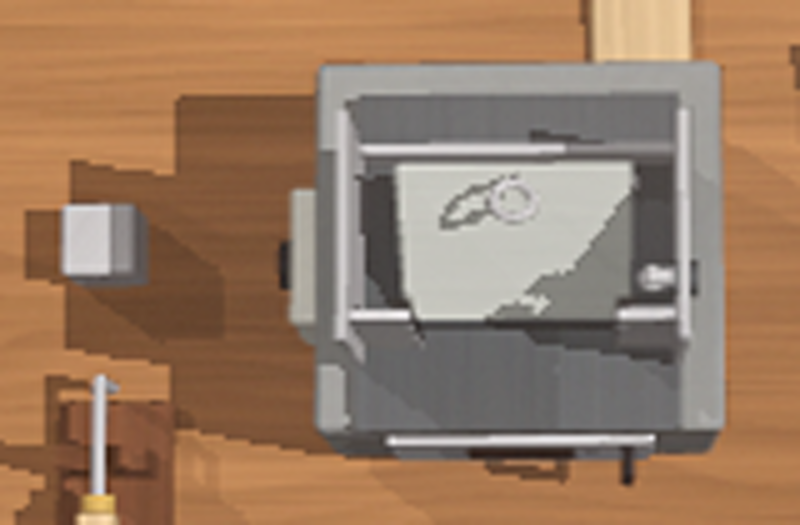

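```bash
cat >> h.py <<'E'
from scipy.spatial.transform import Rotation as Ro
def go(pos,rpy,o=None):
    """tool-frame turn (deg) and shift (mm) from the measured pose to the target"""
    o=o or robot.get_obs(); R=Ro.from_euler("xyz",o["ee_rot"]); Rt=Ro.from_euler("xyz",rpy)
    print("turn",np.round(np.degrees((R.inv()*Rt).as_rotvec()),2),"shift",np.round(R.inv().apply(np.array(pos)-o["tool_pos"])*1000,1),"t",round(o["time"],2),"F",np.round(o["wrist_force"],1))
E
python3 -m jog '[[[0,0,22.1],[-159,-140,-50],-1],[[0,0,22.1],[-159,-140,-50],-1],[[0,0,22.1],[-159,-140,-50],-1],[[0,0,22.1],[-159,-140,-50],-1],[[0,0,22.1],[-159,-140,-50],-1]]'
python3 -m jog '[[[0,0,0],[-44,-24,0],-1],[[0,0,0],[-88,-48,0],-1],[[0,0,0],[-132,-72,0],-1],[[0,0,0],[-176,-96,0],-1],[[0,0,0],[-220,-120,0],-1]]'
python3 - <<'E'
from h import *
go((.477,.2665,.15),(np.pi,0,-np.pi/2))
e=tri(("top",252.6,134.6),("scene",265.9,217.6)); print("eye",e)
h=np.array([.6322,-.0157,.16]); print("kiln-frame eye-hinge",e-h)
for t in (.55,.6,.65,.7,.75,.8,.85): print(t,np.round([-.028*np.cos(t)+.11*np.sin(t),.11*np.cos(t)+.028*np.sin(t)],4))
for n in ("top","scene"):
    print(n,proj(n,(.617,.267,.06)),proj(n,(.477,.2665,.073)))
E
```

```text
time: 0.6
tool_pos: [0.2778, -0.3065, 0.257]
ee_rot: [-3.139, -0.001, -1.567]
wrist_force: [0.0, 0.2, -0.8]
width: 0.0941
time: 1.1
tool_pos: [0.3968, -0.0881, 0.2552]
ee_rot: [-3.141, -0.0, -1.571]
wrist_force: [0.1, 0.1, 0.1]
width: 0.0939
turn [-0.01 -0.01 -0.01] shift [-354.7  -80.1  105.2] t 1.1 F [0.1 0.1 0.1]
eye [ 0.68727108 -0.01646793  0.26101198]
kiln-frame eye-hinge [ 0.05507108 -0.00076793  0.10101198]
0.55 [0.0336 0.1084]
0.6 [0.039  0.1066]
0.65 [0.0443 0.1045]
0.7 [0.0494 0.1022]
0.75 [0.0545 0.0996]
0.8 [0.0594 0.0967]
0.85 [0.0642 0.0936]
top (np.float64(170.08966663677717), np.float64(169.8875418851389)) (np.float64(169.1525443717788), np.float64(211.249992285976))
scene (np.float64(373.1822805589827), np.float64(243.32820662618644)) (np.float64(363.04713264385936), np.float64(198.14598782340383))
```

```bash

python3 -m jog '[[[0,0,0],[-48,-10,0],-1],[[0,0,0],[-96,-20,0],-1],[[0,0,0],[-144,-30,0],-1],[[0,0,0],[-190,-40,0],-1],[[0,0,0],[-236,-50,0],-1]]' >/dev/null
python3 -m jog '[[[0,0,0],[-40,-15,20],-1],[[0,0,0],[-80,-25,50],-1],[[0,0,0],[-119,-30,80],-1],[[0,0,0],[-119,-30,105],-1],[[0,0,0],[-119,-30,105],-1]]'
python3 - <<'E'
from h import *
go((.477,.2665,.041),(np.pi,0,-np.pi/2))
p,d=eyes.snapshot("scene"); cv2.imwrite("pics/s1.png",cv2.resize(p[100:280,280:440,::-1],None,fx=3.3,fy=3.3))
E
```

```text
time: 2.1
tool_pos: [0.4733, 0.2647, 0.1448]
ee_rot: [3.131, -0.005, -1.569]
wrist_force: [0.6, 0.3, -0.1]
width: 0.0943
turn [ 0.58 -0.27  0.13] shift [ -2.3  -4.7 103.7] t 2.1 F [ 0.6  0.3 -0.1]
```

View pics/s1.png

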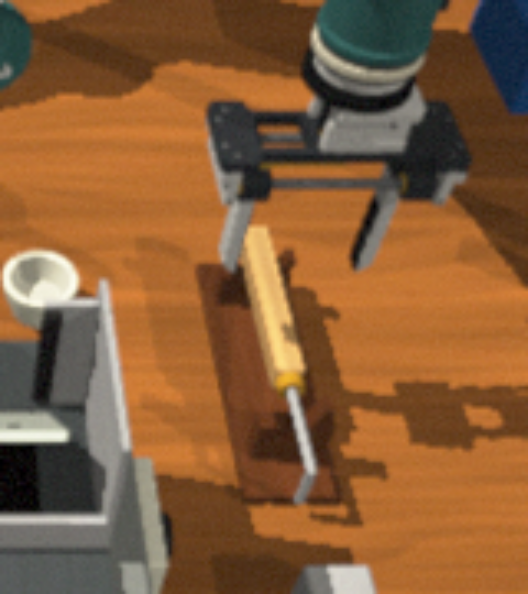

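The open fingers straddle the handle, with the pole undisturbed in its cradles, so I'll descend.

```bash

python3 -m jog '[[[0,0,0],[0,0,30],-1],[[0,0,0],[-1,-3,60],-1],[[0,0,0],[-1,-3,80],-1],[[0,0,0],[-1,-3,80],-1],[[0,0,0],[-1,-3,80],-1]]'
python3 - <<'E'
from h import *
go((.477,.2665,.041),(np.pi,0,-np.pi/2))
E
```

```text
time: 2.65
tool_pos: [0.4807, 0.2656, 0.0725]
ee_rot: [-3.139, 0.001, -1.572]
wrist_force: [-0.1, -0.4, 0.6]
width: 0.0939
turn [-0.15  0.05 -0.06] shift [-0.9  3.8 31.5] t 2.65 F [-0.1 -0.4  0.6]
```

```bash

python3 -m jog '[[[0,0,0],[0,3,15],-1],[[0,0,0],[0,3,30],-1],[[0,0,0],[0,3,30],-1],[[0,0,0],[0,3,30],1],[[0,0,0],[0,3,30],1]]'
python3 -m jog '[[[0,0,0],[0,0,0],1],[[0,0,0],[0,0,0],1],[[0,0,0],[0,0,0],1],[[0,0,0],[0,0,0],1],[[0,0,0],[0,0,0],1]]'
python3 - <<'E'
from h import *
for i in range(2):eyes.snapshot("top")
go((.477,.2665,.041),(np.pi,0,-np.pi/2))
E
```

```text
time: 3.15
tool_pos: [0.4773, 0.2661, 0.0415]
ee_rot: [-3.14, 0.001, -1.571]
wrist_force: [0.1, 1.0, 0.2]
width: 0.0814
time: 3.65
tool_pos: [0.4765, 0.2659, 0.0405]
ee_rot: [-3.142, -0.0, -1.571]
wrist_force: [-0.9, -0.6, 0.6]
width: 0.0413
turn [-0.   -0.01  0.  ] shift [-0.6 -0.5 -0.6] t 3.75 F [-0.   0.6  0.4]
```

```bash

python3 -m jog '[[[0,0,0],[0,0,0],1],[[0,0,0],[0,0,0],1],[[0,0,0],[0,0,0],1],[[0,0,0],[0,0,0],1],[[0,0,0],[0,0,0],1]]'
python3 -m jog '[[[0,0,0],[0,0,-5],1],[[0,0,0],[0,0,-15],1],[[0,0,0],[0,0,-30],1],[[0,0,0],[0,0,-45],1],[[0,0,0],[0,0,-60],1]]'

```

```text
time: 4.25
tool_pos: [0.4766, 0.2663, 0.0405]
ee_rot: [-3.141, 0.001, -1.571]
wrist_force: [0.8, 2.9, -0.9]
width: 0.0234
time: 4.75
tool_pos: [0.4769, 0.2658, 0.1026]
ee_rot: [-3.14, 0.0, -1.571]
wrist_force: [-0.0, -0.2, -1.8]
width: 0.0239
```

```bash

python3 -m jog '[[[0,0,0],[0,0,-40],1],[[0,0,0],[0,0,-85],1],[[0,0,0],[0,0,-130],1],[[0,0,0],[10,0,-175],1],[[0,0,0],[30,0,-215],1]]' >/dev/null
python3 -m jog '[[[0,0,0],[40,0,-14],1],[[0,0,0],[85,-10,-14],1],[[0,0,0],[130,-20,-14],1],[[0,0,0],[175,-30,-14],1],[[0,0,0],[215,-40,-14],1]]'
python3 -m jog '[[[0,0,0],[20,-15,0],1],[[0,0,0],[37,-30,0],1],[[0,0,0],[37,-30,0],1],[[0,0,0],[37,-30,0],1],[[0,0,0],[37,-30,0],1]]'
python3 - <<'E'
from h import *
go((.547,-.0165,.33),(np.pi,0,-np.pi/2))
for n in ("top","scene"):
    p,d=eyes.snapshot(n); np.save(f"pics/{n}2.npy",d); cv2.imwrite(f"pics/{n}2.png",p[:,:,::-1])
s=cv2.imread("pics/scene2.png")[130:280,190:345]; t=cv2.imread("pics/top2.png")[90:240,200:300]
r=lambda a:cv2.resize(a,None,fx=4,fy=4,interpolation=cv2.INTER_CUBIC)
cv2.imwrite("pics/c2.png",cv2.resize(np.hstack([s,t]),None,fx=3.1,fy=3.1,interpolation=cv2.INTER_CUBIC))
for n in("top","scene"):print(n,[np.round(proj(n,q),1) for q in((.687,-.0165,.321),(.687,-.0165,.305),(.687,-.0165,.261))])
E
```

```text
time: 5.75
tool_pos: [0.5163, 0.0187, 0.3312]
ee_rot: [-3.139, -0.001, -1.571]
wrist_force: [0.4, 0.3, -1.5]
width: 0.0239
time: 6.25
tool_pos: [0.546, -0.0153, 0.3304]
ee_rot: [-3.141, 0.0, -1.57]
wrist_force: [-0.1, 0.1, -1.7]
width: 0.0237
turn [-0.05  0.01  0.06] shift [ 1.2 -1.   0.4] t 6.25 F [-0.1  0.1 -1.7]
top [array([251.6, 129.8]), array([251.8, 131.2]), array([252.3, 134.7])]
scene [array([266.4, 198.4]), array([266.1, 203.7]), array([265.4, 217.5])]
```

View pics/c2.png

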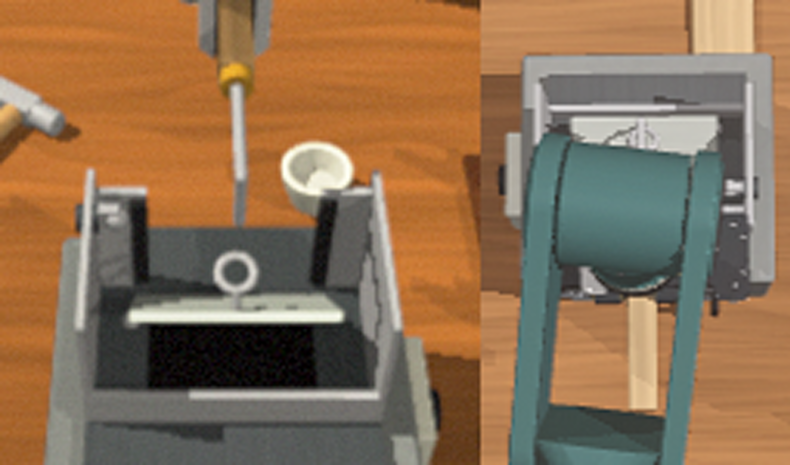

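The scene view shows the prong hanging directly over the ring: prong tip near scene pixel (267,203), ring at (266,217). The arm covers part of the top view. I'll measure the hook-to-eye offset from depth.

```bash
python3 - <<'E'
from h import *
from h import *
for n,rows,cols in(("scene",slice(180,228),slice(250,285)),("top",slice(115,150),slice(235,275))):
    P=cloud(n,np.load(f"pics/{n}2.npy"))[rows,cols].reshape(-1,3)
    m=(abs(P[:,1]+.0165)<.03)&(abs(P[:,0]-.687)<.04)
    P=P[m]
    for lo,hi in((.352,.362),(.342,.352),(.332,.342),(.322,.332),(.312,.322),(.300,.312),(.267,.29),(.262,.267),(.255,.262),(.245,.255)):
        k=P[(P[:,2]>lo)&(P[:,2]<hi)]
        if len(k): print(n,lo,len(k),"mean",np.round(k.mean(0),4),"x",np.round([k[:,0].min(),k[:,0].max()],4),"y",np.round([k[:,1].min(),k[:,1].max()],4))
t=cv2.imread("pics/top2.png")[110:155,225:285]; s=cv2.imread("pics/scene2.png")[180:240,245:290]
r=lambda a,w:cv2.resize(a,(w,550),interpolation=cv2.INTER_CUBIC)
cv2.imwrite("pics/c3.png",np.hstack([r(s,384),r(t,400)]))
E
```

```text
scene 0.352 29 mean [ 0.6792 -0.0161  0.3538] x [0.6695 0.6888] y [-0.02   -0.0125]
scene 0.342 26 mean [ 0.6835 -0.0167  0.3487] x [0.6667 0.6893] y [-0.0201 -0.0121]
scene 0.332 16 mean [ 0.6871 -0.0168  0.3368] x [0.6843 0.6892] y [-0.0197 -0.0122]
scene 0.322 11 mean [ 0.6875 -0.0168  0.3267] x [0.6857 0.6889] y [-0.0194 -0.0137]
scene 0.312 13 mean [ 0.687  -0.0163  0.3171] x [0.6853 0.6881] y [-0.0192 -0.0131]
scene 0.3 4 mean [ 0.6867 -0.0159  0.3098] x [0.6856 0.6878] y [-0.0188 -0.0129]
scene 0.267 6 mean [ 0.6791 -0.0176  0.2679] x [0.6778 0.6807] y [-0.0254 -0.0092]
scene 0.262 52 mean [ 0.6839 -0.0156  0.2647] x [0.6734 0.6947] y [-0.0297 -0.003 ]
scene 0.255 49 mean [ 0.6968 -0.0173  0.2593] x [0.6812 0.7043] y [-0.0297 -0.0032]
scene 0.245 5 mean [ 0.7017 -0.0143  0.2525] x [0.699  0.7031] y [-0.0175 -0.0094]
top 0.352 10 mean [ 0.6736 -0.0166  0.354 ] x [0.6621 0.6838] y [-0.0186 -0.013 ]
top 0.342 20 mean [ 0.6718 -0.0152  0.3495] x [0.66   0.6862] y [-0.0185 -0.0128]
top 0.322 2 mean [ 0.6836 -0.0205  0.327 ] x [0.6825 0.6847] y [-0.0206 -0.0205]
top 0.312 1 mean [ 0.6828 -0.0201  0.3124] x [0.6828 0.6828] y [-0.0201 -0.0201]
top 0.267 2 mean [ 0.6785 -0.0158  0.2682] x [0.6782 0.6788] y [-0.0246 -0.0071]
top 0.262 13 mean [ 0.6848 -0.0196  0.2641] x [0.6787 0.6919] y [-0.0304 -0.004 ]
top 0.255 14 mean [ 0.6915 -0.0189  0.2601] x [0.6831 0.6987] y [-0.0304 -0.004 ]
top 0.245 24 mean [ 0.7088 -0.0119  0.247 ] x [0.7049 0.7112] y [-0.0451  0.0112]
```

View pics/c3.png

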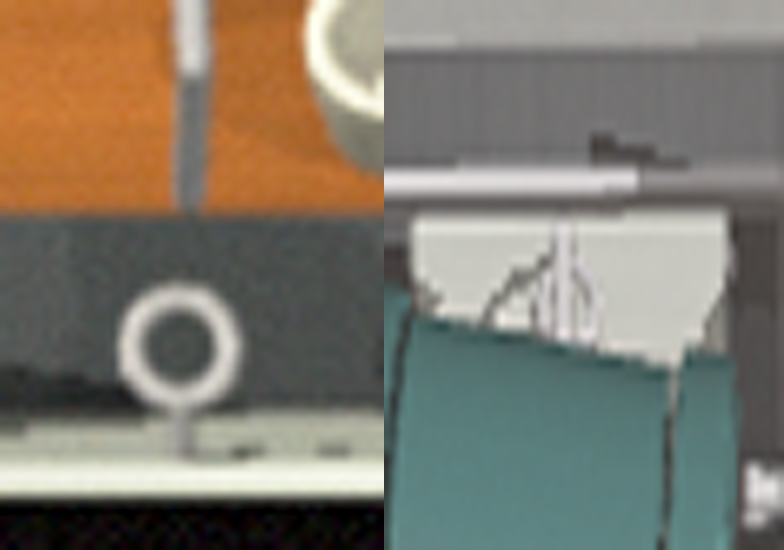

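```bash
python3 - <<'E'
from h import *
P=cloud("scene",np.load("pics/scene0.npy"))[225:260,360:385].reshape(-1,3)
k=P[(P[:,2]>.02)&(P[:,2]<.05)&(P[:,0]>.60)&(P[:,0]<.63)&(abs(P[:,1]-.267)<.007)]; print("prong at start",len(k),np.round(k.mean(0),4))
im=cv2.cvtColor(cv2.imread("pics/top2.png"),cv2.COLOR_BGR2GRAY)
print(im[122:140,246:260])
for r in(126.5,127.5,128.5): print(r,np.round(onz("top",252.2,r,.353),4))
s=cv2.cvtColor(cv2.imread("pics/scene2.png"),cv2.COLOR_BGR2GRAY); print(s[186:204:2,258:276])
for r in(202,203,204): print(r,"tip z if x=.684/.687",[np.round(proj("scene",(x,-.016,.3045)),1) for x in(.684,.687)])
E
```

```text
prong at start 20 [0.6182 0.2668 0.0351]
[[113 113 110 109 113 113 113 112 114 107  73  77  76  75]
 [145 144 142 143 143 143 144 144 145 138 118 120 121 120]
 [214 214 215 215 214 214 214 214 213 214 214 215 215 216]
 [188 189 188 189 189 189 189 189 187 187 188 182 160 161]
 [ 94  95  96  95  95  94  95  97  95  96  96  96  97  96]
 [136 136 136 137 133 127 128 136 136 136 134 128 128 127]
 [212 212 213 209 198 211 212 200 213 212 211 212 213 212]
 [199 198 201 195 175 204 204 182 200 198 199 197 196 198]
 [198 200 200 189 150 204 200 166 200 199 199 199 199 199]
 [203 189 120 116 162 204 206 189 208 197 200 200 200 199]
 [128 130 154 202 186 203 200 153 175 199 199 199 199 199]
 [158 195 170 203 158 203 208 185 160 162 197 191 198 198]
 [196 168 194 194 150 203 202 172 190 149 191 210 197 197]
 [189 122 187 202 174 204 203 173 197 186 198 197 196 197]
 [199 141 182 201 165 204 205 178 200 190 208 189 200 200]
 [ 92 100 115 143 151 208 209 176 206 222 206 187 201 200]
 [ 89  89  86  83  80  82 102 116 120 130 121 174 181 204]
 [ 97  98  96  95  93  93  92  90  88  87  86  82  81  8
[... 291 characters left out ...]
 115 117 120 119 125 122 120 121]
 [137 133 141 138 141 136 137 144 118 107 114 117 117 122 119 118 121 118]
 [127 129 131 130 129 128 130 134 120 111 116 122 124 133 123 124 124 117]
 [129 133 129 129 129 128 131 134 116 111 119 121 123 127 130 126 125 128]
 [128 129 128 125 127 126 132 135 113 111 115 123 128 131 128 133 131 127]
 [129 128 129 125 127 130 129 134 110 114 120 128 128 131 126 126 127 123]
 [118 115 119 117 117 117 117 122 106 105 113 115 113 116 113 114 113 114]]
202 tip z if x=.684/.687 [array([266.3, 202.7]), array([266.4, 203.9])]
203 tip z if x=.684/.687 [array([266.3, 202.7]), array([266.4, 203.9])]
204 tip z if x=.684/.687 [array([266.3, 202.7]), array([266.4, 203.9])]
```

Depth and both images agree: the prong centre is near x=0.6835 and the eye at x=0.687. I'll shift 3.5 mm forward and about 0.5 mm in y, then lower.

```bash

python3 -m jog '[[[0,0,0],[0.5,-3.5,5],1],[[0,0,0],[0.5,-3.5,15],1],[[0,0,0],[0.5,-3.5,25],1],[[0,0,0],[0.5,-3.5,30],1],[[0,0,0],[0.5,-3.5,30],1]]'
python3 -m jog '[[[0,0,0],[0,0,3],1],[[0,0,0],[0,0,6],1],[[0,0,0],[0,0,9],1],[[0,0,0],[0,0,12],1],[[0,0,0],[0,0,12],1]]'
python3 - <<'E'
from h import *
for n in ("top","scene"):
    p,d=eyes.snapshot(n); np.save(f"pics/{n}4.npy",d); cv2.imwrite(f"pics/{n}4.png",p[:,:,::-1])
s=cv2.imread("pics/scene4.png")[180:240,245:290]
cv2.imwrite("pics/c4.png",cv2.resize(s,None,fx=9,fy=9,interpolation=cv2.INTER_CUBIC))
go((.550,-.0165,.27),(np.pi,0,-np.pi/2))
E
```

```text
time: 6.85
tool_pos: [0.5494, -0.0165, 0.2976]
ee_rot: [3.138, 0.0, -1.571]
wrist_force: [0.3, -0.1, -2.0]
width: 0.0235
time: 7.35
tool_pos: [0.5499, -0.0166, 0.2869]
ee_rot: [3.141, 0.0, -1.571]
wrist_force: [-0.2, 0.0, -1.8]
width: 0.0241
turn [ 0. -0.  0.] shift [-0.1  0.  17.4] t 7.45 F [-0.8  0.  -2.1]
```

View pics/c4.png

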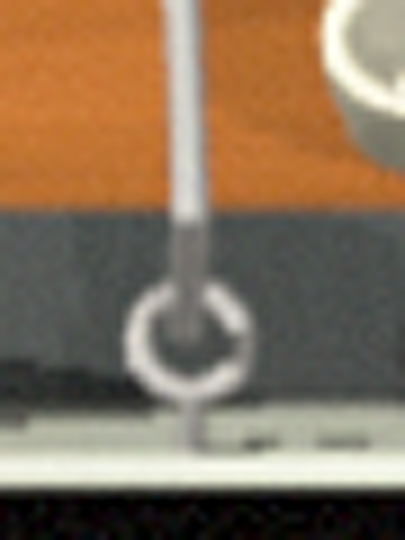

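The prong tip (crop 187,335) is inside the ring, whose centre is at crop (188,342), with no contact force. I'll lower it to hook depth and start drawing.

```bash

python3 -m jog '[[[0,0,0],[0,0,4],1],[[0,0,0],[0,0,8],1],[[0,0,0],[0,0,12],1],[[0,0,0],[0,0,16],1],[[0,0,0],[0,0,18],1]]'
python3 -m jog '[[[0,0,0],[0,2,0],1],[[0,0,0],[0,4,0],1],[[0,0,0],[0,6,0],1],[[0,0,0],[0,8,-1],1],[[0,0,0],[0,10,-1],1]]'

```

```text
time: 7.95
tool_pos: [0.5498, -0.0166, 0.2687]
ee_rot: [3.141, 0.0, -1.571]
wrist_force: [-0.7, 0.1, -2.1]
width: 0.0239
time: 8.45
tool_pos: [0.5404, -0.0166, 0.271]
ee_rot: [-3.14, -0.0, -1.571]
wrist_force: [0.8, -0.4, -1.4]
width: 0.0234
```

```bash

python3 -m jog '[[[0,0,0],[0,4,-3],1],[[0,0,0],[0,8,-5],1],[[0,0,0],[0,12,-7],1],[[0,0,0],[0,16,-8],1],[[0,0,0],[0,20,-9.5],1]]'
python3 -m jog '[[[0,0,0],[0,4,-1],1],[[0,0,0],[0,8,-2],1],[[0,0,0],[0,12,-3],1],[[0,0,0],[0,16,-3.5],1],[[0,0,0],[0,20,-3.5],1]]'
python3 - <<'E'
from h import *
for n in ("scene",):
    p,d=eyes.snapshot(n); np.save(f"pics/{n}5.npy",d); cv2.imwrite(f"pics/{n}5.png",p[:,:,::-1])
s=cv2.imread("pics/scene5.png")[140:260,205:325]
cv2.imwrite("pics/c5.png",cv2.resize(s,None,fx=5,fy=5,interpolation=cv2.INTER_CUBIC))
o=robot.get_obs(); print(o["wrist_force"],o["wrist_torque"])
E
```

```text
time: 8.95
tool_pos: [0.5196, -0.0165, 0.2798]
ee_rot: [3.141, 0.0, -1.571]
wrist_force: [1.9, 0.6, -3.7]
width: 0.0237
time: 9.45
tool_pos: [0.4999, -0.0166, 0.2836]
ee_rot: [-3.141, -0.0, -1.571]
wrist_force: [2.7, 0.7, -2.7]
width: 0.024
[ 1.30122096  0.41518525 -2.72804283] [ 0.18291686 -0.0626652   0.11871926]
```

View pics/c5.png

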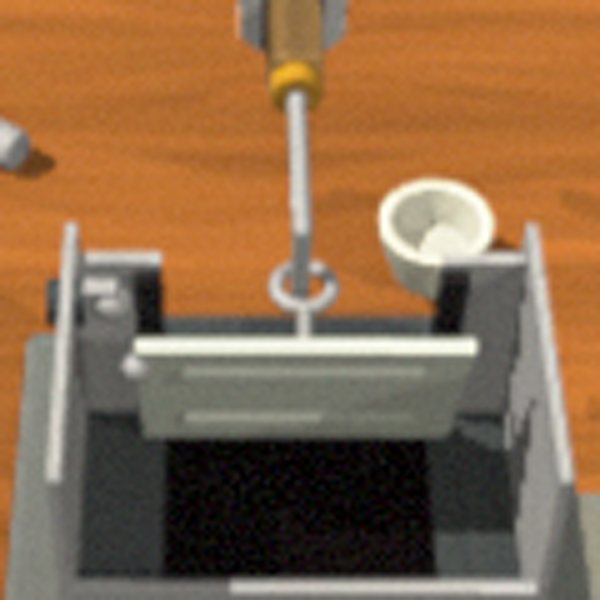

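The flap has followed and leans about 0.33. The ring (crop 303,287) is well seated on the prong and the pull is 2-3 N. I'll continue slowly into the catch zone.

```bash

python3 -m jog '[[[0,0,0],[0,2,0],1],[[0,0,0],[0,4,-0.5],1],[[0,0,0],[0,6,-0.5],1],[[0,0,0],[0,8,-0.5],1],[[0,0,0],[0,10,-0.5],1]]'
python3 -m jog '[[[0,0,0],[0,1,0],1],[[0,0,0],[0,2,0],1],[[0,0,0],[0,3,0],1],[[0,0,0],[0,4,0],1],[[0,0,0],[0,5,0],1]]'
python3 -m jog '[[[0,0,0],[0,1,0],1],[[0,0,0],[0,2,0],1],[[0,0,0],[0,3,0],1],[[0,0,0],[0,4,0.5],1],[[0,0,0],[0,4,0.5],1]]'

```

```text
time: 10.0
tool_pos: [0.49, -0.0167, 0.2839]
ee_rot: [-3.141, -0.0, -1.571]
wrist_force: [2.8, -0.2, -2.6]
width: 0.0242
time: 10.5
tool_pos: [0.4849, -0.0166, 0.2838]
ee_rot: [3.141, -0.0, -1.571]
wrist_force: [4.1, 0.7, -3.7]
width: 0.024
time: 11.0
tool_pos: [0.4809, -0.0166, 0.2835]
ee_rot: [3.141, -0.0, -1.571]
wrist_force: [3.0, 0.3, -4.1]
width: 0.0234
```

```bash

python3 -m jog '[[[0,0,0],[0,1,0],1],[[0,0,0],[0,2,0],1],[[0,0,0],[0,3,0.5],1],[[0,0,0],[0,4,0.5],1],[[0,0,0],[0,4,0.5],1]]'
python3 -m jog '[[[0,0,0],[0,1,0],1],[[0,0,0],[0,2,0],1],[[0,0,0],[0,3,0.5],1],[[0,0,0],[0,3,0.5],1],[[0,0,0],[0,3,0.5],1]]'

```

```text
time: 11.5
tool_pos: [0.4769, -0.0166, 0.283]
ee_rot: [-3.142, -0.0, -1.571]
wrist_force: [4.0, 1.1, -3.8]
width: 0.0239
time: 12.0
tool_pos: [0.4747, -0.0166, 0.2825]
ee_rot: [-3.14, 0.0, -1.571]
wrist_force: [5.6, 1.4, -4.7]
width: 0.024
```

```bash

python3 -m jog '[[[0,0,0],[0,1,0],1],[[0,0,0],[0,2,0],1],[[0,0,0],[0,2,0],1],[[0,0,0],[0,2,0.5],1],[[0,0,0],[0,2,0.5],1]]'
python3 -m jog '[[[0,0,0],[0,1,0],1],[[0,0,0],[0,2,0],1],[[0,0,0],[0,2,0],1],[[0,0,0],[0,2,0.5],1],[[0,0,0],[0,2,0.5],1]]'

```

```text
time: 12.5
tool_pos: [0.4735, -0.0165, 0.2819]
ee_rot: [-3.138, 0.0, -1.57]
wrist_force: [7.2, 0.2, -4.5]
width: 0.0236
time: 13.0
tool_pos: [0.4718, -0.0166, 0.2815]
ee_rot: [-3.137, 0.0, -1.57]
wrist_force: [9.4, 0.7, -5.6]
width: 0.0237
```

```bash

python3 -m jog '[[[0,0,0],[0,1,0],1],[[0,0,0],[0,1,0],1],[[0,0,0],[0,1,0],1]]'
python3 - <<'E'
from h import *
for n in ("scene","top"):
    p,d=eyes.snapshot(n); np.save(f"pics/{n}6.npy",d); cv2.imwrite(f"pics/{n}6.png",p[:,:,::-1])
s=cv2.imread("pics/scene6.png")[140:260,205:325]; t=cv2.imread("pics/top6.png")[100:190,205:300]
cv2.imwrite("pics/c6.png",np.hstack([cv2.resize(a,(400,500),interpolation=cv2.INTER_CUBIC) for a in (s,t)]))
o=robot.get_obs(); print(o["wrist_force"],o["wrist_torque"])
P=cloud("scene",np.load("pics/scene6.npy"))
# flap plate points: lean from plate, back face
q=P[195:245,225:305].reshape(-1,3); q=q[(q[:,2]>.19)&(q[:,2]<.265)&(abs(q[:,1]+.016)<.06)&(q[:,0]>.59)&(q[:,0]<.67)]
print(len(q)); print("lean",np.polyfit(q[:,2]-.16,q[:,0]-.632,1))
E
```

```text
time: 13.3
tool_pos: [0.4709, -0.0165, 0.2813]
ee_rot: [-3.137, 0.0, -1.57]
wrist_force: [8.6, 1.9, -6.6]
width: 0.0237
[ 8.78627774  1.12086542 -5.88214794] [ 0.29510767 -1.34344716  0.07283762]
1143
lean [0.06902297 0.00597199]
```

View pics/c6.png

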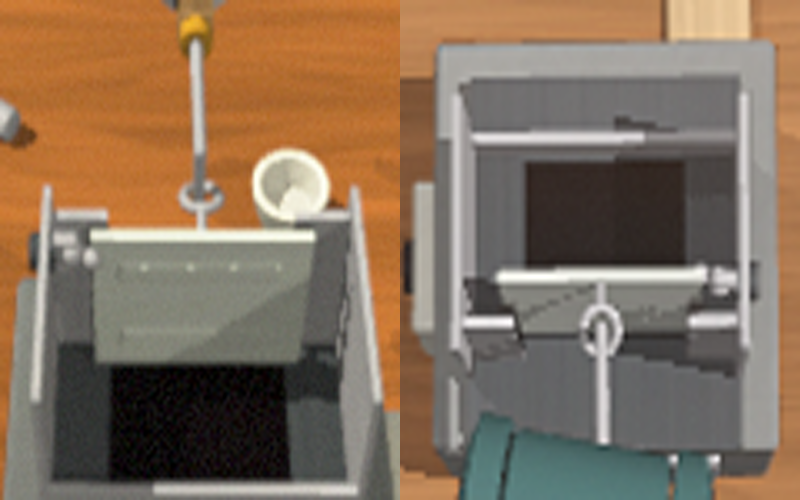

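The flap is nearly upright (lean about 0.08), with the ring seated and the pull around 9 N; no click yet. I'll ease the downward drag on the prong by lowering slightly while pulling on.

```bash

python3 -m jog '[[[0,0,0],[0,0,1],1],[[0,0,0],[0,0,2],1],[[0,0,0],[0,0,2],1]]'
python3 -m jog '[[[0,0,0],[0,1,0],1],[[0,0,0],[0,1,0],1],[[0,0,0],[0,1,0],1],[[0,0,0],[0,1,0],1]]'

```

```text
time: 13.7
tool_pos: [0.4708, -0.0166, 0.2804]
ee_rot: [-3.136, -0.0, -1.57]
wrist_force: [7.5, -0.0, -2.0]
width: 0.0238
time: 14.1
tool_pos: [0.4701, -0.0166, 0.2803]
ee_rot: [-3.136, -0.0, -1.57]
wrist_force: [8.7, 0.6, -4.4]
width: 0.0238
```

```bash

python3 -m jog '[[[0,0,0],[0,1,0.5],1],[[0,0,0],[0,1,0.5],1],[[0,0,0],[0,1,0.5],1],[[0,0,0],[0,1,0.5],1]]'
python3 -m jog '[[[0,0,0],[0,1,0.5],1],[[0,0,0],[0,1,0.5],1],[[0,0,0],[0,1,0.5],1],[[0,0,0],[0,1,0.5],1]]'

```

```text
time: 14.5
tool_pos: [0.469, -0.0166, 0.2799]
ee_rot: [-3.136, -0.0, -1.57]
wrist_force: [7.8, 0.3, -3.3]
width: 0.0239
time: 14.9
tool_pos: [0.4677, -0.0165, 0.2795]
ee_rot: [-3.136, -0.0, -1.57]
wrist_force: [6.7, 0.8, -3.0]
width: 0.0239
```

```bash

python3 -m jog '[[[0,0,0],[0,1,0.5],1],[[0,0,0],[0,1,0.5],1],[[0,0,0],[0,1,0.5],1],[[0,0,0],[0,1,0.5],1]]'
python3 -m jog '[[[0,0,0],[0,1,0.5],1],[[0,0,0],[0,1,0.5],1],[[0,0,0],[0,1,0.5],1],[[0,0,0],[0,1,0.5],1]]'

```

```text
time: 15.3
tool_pos: [0.4653, -0.0166, 0.2787]
ee_rot: [-3.14, -0.0, -1.571]
wrist_force: [2.3, 1.3, -0.9]
width: 0.0238
time: 15.7
tool_pos: [0.4632, -0.0168, 0.277]
ee_rot: [3.139, -0.0, -1.571]
wrist_force: [0.2, -0.3, -0.9]
width: 0.0238
```

```bash
cat >> h.py <<'E'
def look(tag):
    out=[]
    for n in ("scene","top"):
        p,d=eyes.snapshot(n); np.save(f"pics/{n}{tag}.npy",d); cv2.imwrite(f"pics/{n}{tag}.png",p[:,:,::-1])
    P=cloud("scene",np.load(f"pics/scene{tag}.npy"))
    q=P[185:260,225:305].reshape(-1,3); q=q[(q[:,2]>.19)&(q[:,2]<.26)&(abs(q[:,1]+.016)<.06)&(q[:,0]>.57)&(q[:,0]<.72)]
    for _ in range(3):
        c=np.polyfit(q[:,2]-.16,q[:,0]-.632,1); r=abs(np.polyval(c,q[:,2]-.16)-(q[:,0]-.632)); q=q[r<max(.003,2*r.mean())]
    print("plate",len(q),"slope,offset",np.round(c,4),"lean",np.arctan(c[0]).round(3))
    for n in("scene","top"):
        Q=cloud(n,np.load(f"pics/{n}{tag}.npy")).reshape(-1,3)
        k=Q[(abs(Q[:,1]+.0165)<.017)&(Q[:,2]>.262)&(Q[:,2]<.28)&(Q[:,0]>.57)&(Q[:,0]<.72)]
        if len(k): print(n,"ring",len(k),np.round(k.mean(0),4),np.round(k.min(0),4),np.round(k.max(0),4))
    o=robot.get_obs(); print("t",o["time"],"F",np.round(o["wrist_force"],1),"tcp",np.round(o["tool_pos"],4))
E
python3 - <<'E'
from h import *
look(7)
P=cloud("scene",np.load("pics/scene6.npy"))
q=P[185:260,225:305].reshape(-1,3)
for n in("scene","top"):
    Q=cloud(n,np.load(f"pics/{n}6.npy")).reshape(-1,3)
    k=Q[(abs(Q[:,1]+.0165)<.017)&(Q[:,2]>.262)&(Q[:,2]<.28)&(Q[:,0]>.57)&(Q[:,0]<.72)]
    print("before",n,np.round(k.mean(0),4),np.round(k.min(0),4),np.round(k.max(0),4))
E
```

```text
plate 1068 slope,offset [-0.0021  0.0051] lean -0.002
scene ring 188 [ 0.6235 -0.0163  0.2722] [ 0.5952 -0.0326  0.2623] [ 0.638  -0.0007  0.2798]
top ring 82 [ 0.6161 -0.0163  0.2723] [ 0.593  -0.0329  0.2626] [ 0.6339 -0.0007  0.2799]
t 15.8 F [ 0.3 -0.7 -1.6] tcp [ 0.4634 -0.0168  0.277 ]
before scene [ 0.6311 -0.0162  0.2724] [ 0.6039 -0.0329  0.2621] [6.464e-01 4.000e-04 2.798e-01]
before top [ 0.6255 -0.0163  0.2728] [ 0.6013 -0.0329  0.2638] [ 0.643  -0.0008  0.2796]
```

The pull peaked near 9 N and then dropped to zero as the lean went from 0.07 to 0.00, which is consistent with a click. I'll centre the prong in the ring and check that the flap holds by itself.

```bash

python3 -m jog '[[[0,0,0],[0,-1,0],1],[[0,0,0],[0,-2,0],1],[[0,0,0],[0,-3,0],1],[[0,0,0],[0,-4,0],1],[[0,0,0],[0,-4,0],1]]'
python3 - <<'E'
from h import *
look(8)
s=cv2.imread("pics/scene8.png")[150:250,215:315]; t=cv2.imread("pics/top8.png")[110:180,215:285]
cv2.imwrite("pics/c8.png",np.hstack([cv2.resize(a,(400,400),interpolation=cv2.INTER_CUBIC) for a in (s,t)]))
E
```

```text
time: 16.3
tool_pos: [0.4681, -0.0166, 0.2774]
ee_rot: [3.141, -0.0, -1.571]
wrist_force: [-0.6, 0.2, -1.7]
width: 0.0242
plate 1094 slope,offset [-0.0068  0.0055] lean -0.007
scene ring 182 [ 0.6242 -0.0162  0.2721] [ 0.5929 -0.0326  0.2621] [ 0.638  -0.0007  0.2791]
top ring 78 [ 0.6158 -0.0164  0.2722] [ 0.593  -0.0329  0.2628] [ 0.6337 -0.001   0.279 ]
t 16.4 F [-0.2  0.7 -2.4] tcp [ 0.468  -0.0166  0.2775]
```

View pics/c8.png

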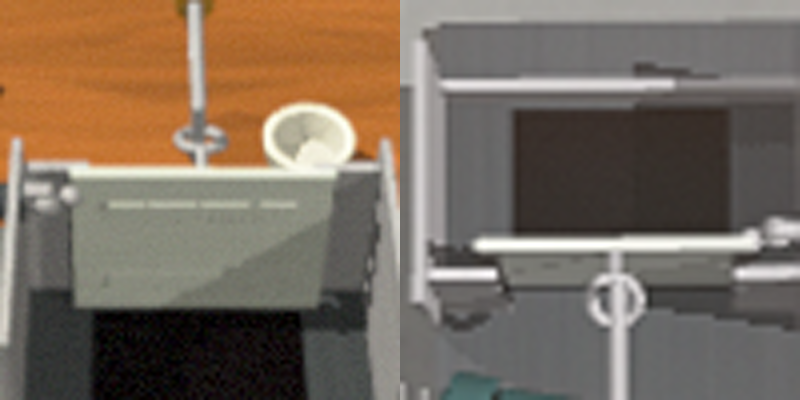

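The flap stays upright (lean -0.01) with the prong slack inside the ring: the ring is at crop (617,298) and the prong at (620,298) in the top half. I'll lift straight out.

```bash

python3 -m jog '[[[0,0,0],[0,0,-2],1],[[0,0,0],[0,0,-4],1],[[0,0,0],[0,0,-6],1],[[0,0,0],[0,0,-8],1],[[0,0,0],[0,0,-10],1]]'
python3 -m jog '[[[0,0,0],[0,0,-3],1],[[0,0,0],[0,0,-6],1],[[0,0,0],[0,0,-9],1],[[0,0,0],[0,0,-12],1],[[0,0,0],[0,0,-15],1]]'
python3 -m jog '[[[0,0,0],[0,0,-6],1],[[0,0,0],[0,0,-12],1],[[0,0,0],[0,0,-18],1],[[0,0,0],[0,0,-24],1],[[0,0,0],[0,0,-30],1]]'
python3 - <<'E'
from h import *
look(9)
# pole pose in hand (scene cloud): rod & prong
P=cloud("scene",np.load("pics/scene9.npy")).reshape(-1,3); o=robot.get_obs(); T=o["tool_pos"]
k=P-[T[0],T[1],T[2]+.019]
k=k[(abs(k[:,1])<.015)&(k[:,0]>.05)&(k[:,0]<.16)&(k[:,2]>-.06)&(k[:,2]<.03)]
for a in(.06,.08,.10,.12): 
    m=k[(k[:,0]>a)&(k[:,0]<a+.02)&(k[:,2]>-.01)]; print(a,len(m),np.round(m.mean(0),4))
m=k[(k[:,2]<-.01)]; print("prong",np.round(m.mean(0),4),np.polyfit(m[:,2],m[:,0],1).round(3))
E
```

```text
time: 16.9
tool_pos: [0.468, -0.0166, 0.2878]
ee_rot: [-3.141, -0.0, -1.571]
wrist_force: [-0.3, -0.2, -2.6]
width: 0.024
time: 17.4
tool_pos: [0.4681, -0.0166, 0.3028]
ee_rot: [-3.141, -0.0, -1.571]
wrist_force: [0.6, -0.1, -2.8]
width: 0.024
time: 17.9
tool_pos: [0.4681, -0.0166, 0.3331]
ee_rot: [-3.141, -0.0, -1.571]
wrist_force: [0.1, -0.5, -1.5]
width: 0.0236
plate 1089 slope,offset [0.0002 0.0051] lean 0.0
scene ring 187 [ 0.6236 -0.0162  0.2716] [ 0.5935 -0.0327  0.2625] [ 0.6382 -0.0009  0.2778]
top ring 68 [ 0.6156 -0.017   0.2717] [ 0.5936 -0.0328  0.262 ] [ 0.6342 -0.0011  0.278 ]
t 18.0 F [-1.4 -0.5 -1.9] tcp [ 0.4684 -0.0166  0.3338]
0.06 47 [ 0.0647 -0.0001  0.0029]
0.08 25 [ 0.0907 -0.0007  0.0034]
0.1 26 [ 0.1109 -0.0007  0.003 ]
0.12 32 [ 0.1322 -0.0017  0.0021]
prong [ 0.1409 -0.0011 -0.0254] [0.014 0.141]
```

The pole is unhooked and the flap is still at lean 0.00; the pole sits straight in the hand. I'll carry it back over the rest.

```bash

python3 -m jog '[[[0,0,0],[-30,0,0],1],[[0,0,0],[-75,0,0],1],[[0,0,0],[-120,-2,0],1],[[0,0,0],[-165,-4,0],1],[[0,0,0],[-210,-6,0],1]]' >/dev/null
python3 -m jog '[[[0,0,0],[-40,-2.5,0],1],[[0,0,0],[-65,-2.5,20],1],[[0,0,0],[-72.5,-2.5,60],1],[[0,0,0],[-72.5,-2.5,100],1],[[0,0,0],[-72.5,-2.5,140],1]]' >/dev/null
python3 -m jog '[[[0,0,0],[0,0,30],1],[[0,0,0],[0,0,60],1],[[0,0,0],[0,0,80],1],[[0,0,0],[0,0,90],1],[[0,0,0],[0,0,90],1]]'
python3 - <<'E'
from h import *
for i in range(2): look(10)
go((.477,.266,.041),(np.pi,0,-np.pi/2))
P=cloud("scene",np.load("pics/scene10.npy")).reshape(-1,3)
k=P-[.477,.266,.06]; m=k[(abs(k[:,1])<.014)&(k[:,0]>.06)&(k[:,0]<.16)&(k[:,2]>.02)]
for a in(.06,.08,.10,.12):
    j=m[(m[:,0]>a)&(m[:,0]<a+.02)]; print(a,np.round(j.mean(0),4))
E
```

```text
time: 19.5
tool_pos: [0.4754, 0.2654, 0.1006]
ee_rot: [3.138, -0.002, -1.571]
wrist_force: [-0.7, -0.0, -1.9]
width: 0.0238
plate 1096 slope,offset [-0.001   0.0052] lean -0.001
scene ring 187 [ 0.6239 -0.0162  0.2715] [ 0.594  -0.0327  0.262 ] [ 6.379e-01 -6.000e-04  2.779e-01]
top ring 83 [ 0.6147 -0.017   0.2716] [ 0.5929 -0.0328  0.2631] [ 0.6337 -0.0011  0.2798]
t 19.6 F [-0.9  0.  -1.7] tcp [0.4772 0.2662 0.1035]
plate 1064 slope,offset [-0.0062  0.0054] lean -0.006
scene ring 184 [ 0.6236 -0.0163  0.2717] [ 0.5941 -0.0326  0.2621] [ 0.6383 -0.0008  0.2785]
top ring 86 [ 0.6144 -0.017   0.2718] [ 0.5924 -0.0328  0.2627] [ 0.6343 -0.0009  0.2796]
t 19.7 F [-0.3 -0.5 -1.7] tcp [0.4776 0.2664 0.1043]
turn [-0.18  0.07  0.01] shift [ 0.4  0.9 63.3] t 19.7 F [-0.3 -0.5 -1.7]
0.06 [ 0.0655 -0.0021  0.0655]
0.08 [ 0.0888 -0.0018  0.065 ]
0.1 [ 0.1104 -0.0018  0.0656]
0.12 [ 0.1323 -0.0026  0.0593]
```

```bash

python3 -m jog '[[[0,0,0],[0,0,12],1],[[0,0,0],[0,0,24],1],[[0,0,0],[0,0,36],1],[[0,0,0],[0,0,44],1],[[0,0,0],[0,0,50],1]]'
python3 -m jog '[[[0,0,0],[0,0,2],1],[[0,0,0],[0,0,4],1],[[0,0,0],[0,0,6],1],[[0,0,0],[0,0,8],1],[[0,0,0],[0,0,8],1]]'
python3 -m jog '[[[0,0,0],[0,0,1],1],[[0,0,0],[0,0,2],1],[[0,0,0],[0,0,3],1],[[0,0,0],[0,0,3],1],[[0,0,0],[0,0,3],1]]'

```

```text
time: 20.2
tool_pos: [0.4758, 0.2655, 0.0508]
ee_rot: [3.14, -0.001, -1.571]
wrist_force: [0.8, 0.2, -1.1]
width: 0.0236
time: 20.7
tool_pos: [0.4765, 0.2659, 0.0444]
ee_rot: [-3.142, -0.0, -1.571]
wrist_force: [-0.6, 1.2, -1.5]
width: 0.0239
time: 21.2
tool_pos: [0.4766, 0.2662, 0.0416]
ee_rot: [-3.141, 0.0, -1.571]
wrist_force: [0.6, 0.6, -1.6]
width: 0.0237
```

```bash

python3 -m jog '[[[0,0,0],[0,0,0.5],1],[[0,0,0],[0,0,1],1],[[0,0,0],[0,0,1],1],[[0,0,0],[0,0,1],1]]'
python3 -m jog '[[[0,0,0],[0,0,0],0.3],[[0,0,0],[0,0,0],0],[[0,0,0],[0,0,0],-0.3],[[0,0,0],[0,0,0],-0.6],[[0,0,0],[0,0,0],-1]]'
python3 -m jog '[[[0,0,0],[0,0,0],-1],[[0,0,0],[0,0,0],-1],[[0,0,0],[0,0,0],-1],[[0,0,0],[0,0,0],-1],[[0,0,0],[0,0,0],-1]]'
python3 -m jog '[[[0,0,0],[0,0,0],-1],[[0,0,0],[0,0,0],-1],[[0,0,0],[0,0,0],-1]]'
python3 -m jog '[[[0,0,0],[0,0,-10],-1],[[0,0,0],[0,0,-30],-1],[[0,0,0],[0,0,-60],-1],[[0,0,0],[0,0,-95],-1],[[0,0,0],[0,0,-130],-1]]'

```

```text
time: 21.6
tool_pos: [0.4767, 0.2662, 0.0408]
ee_rot: [-3.141, 0.001, -1.571]
wrist_force: [0.3, 2.9, 0.9]
width: 0.0237
time: 22.1
tool_pos: [0.4765, 0.2657, 0.0404]
ee_rot: [3.142, -0.0, -1.571]
wrist_force: [0.3, -0.1, -0.6]
width: 0.0603
time: 22.6
tool_pos: [0.4765, 0.2659, 0.0405]
ee_rot: [-3.142, -0.0, -1.571]
wrist_force: [-0.0, -0.3, -0.0]
width: 0.0941
time: 22.9
tool_pos: [0.4765, 0.2659, 0.0404]
ee_rot: [-3.142, -0.0, -1.571]
wrist_force: [-0.6, -0.6, 0.1]
width: 0.0941
time: 23.4
tool_pos: [0.4763, 0.2658, 0.1724]
ee_rot: [-3.141, 0.0, -1.571]
wrist_force: [0.4, 0.5, 0.3]
width: 0.0941
```

Next I'll check the pole in its rest against the start, the flap, and the bystanders.

```bash

python3 -m jog '[[[0,0,0],[15,30,0],-1],[[0,0,0],[30,60,-20],-1],[[0,0,0],[45,90,-40],-1],[[0,0,0],[60,120,-50],-1],[[0,0,0],[60,120,-50],-1]]' | head -2
python3 - <<'E'
from h import *
look(11)
for tag in("0","11"):
  for n,sl in(("top",(slice(160,255),slice(155,190))),("scene",(slice(160,260),slice(335,392)))):
    P=cloud(n,np.load(f"pics/{n}{tag}.npy"))[sl].reshape(-1,3)
    q=P[(P[:,2]>.045)&(P[:,2]<.09)&(abs(P[:,1]-.267)<.012)&(P[:,0]>.36)&(P[:,0]<.63)]
    a=[np.round(q[(q[:,0]>x)&(q[:,0]<x+.04)].mean(0),4).tolist() for x in(.42,.46,.58)]
    print(tag,n,"x",q[:,0].min().round(4),q[:,0].max().round(4),a)
D=cv2.absdiff(cv2.imread("pics/scene0.png"),cv2.imread("pics/scene11.png")).max(2)>60
nl,l,st,c=cv2.connectedComponentsWithStats(cv2.morphologyEx(D.astype(np.uint8),cv2.MORPH_CLOSE,np.ones((5,5))))
print([s.tolist() for s in st[1:] if s[4]>25])
s=cv2.imread("pics/scene11.png"); cv2.imwrite("pics/c11.png",s)
E
```

```text
time: 23.9
tool_pos: [0.3552, 0.2054, 0.2242]
plate 1084 slope,offset [-0.0024  0.0053] lean -0.002
scene ring 188 [ 0.6236 -0.0162  0.2714] [ 0.594  -0.0326  0.2621] [ 0.6377 -0.0007  0.2791]
top ring 89 [ 0.6149 -0.0165  0.2714] [ 0.5901 -0.0328  0.2629] [ 0.6343 -0.001   0.2794]
t 24.0 F [-0.1 -0.   1. ] tcp [0.3567 0.206  0.2217]
0 top x 0.3624 0.6171 [[0.44, 0.2658, 0.0696], [0.4797, 0.266, 0.07], [0.6013, 0.2679, 0.0626]]
0 scene x 0.3626 0.6209 [[0.4406, 0.2657, 0.0693], [0.4805, 0.2653, 0.0697], [0.6037, 0.2676, 0.0608]]
11 top x 0.402 0.6163 [[0.4397, 0.2658, 0.0715], [0.4792, 0.2654, 0.0714], [0.5994, 0.2633, 0.0609]]
11 scene x 0.3626 0.6201 [[0.4403, 0.2653, 0.0727], [0.4798, 0.2659, 0.0724], [0.6034, 0.2633, 0.0606]]
[[227, 0, 60, 103, 2326], [177, 0, 335, 236, 22210], [45, 11, 9, 9, 48], [41, 25, 51, 81, 1494], [106, 60, 6, 11, 57], [101, 72, 10, 26, 92], [363, 179, 13, 73, 259], [502, 194, 10, 7, 34], [379, 202, 9, 28, 39], [307, 239, 5, 16, 43], [383, 248, 7, 11, 28]]
```

View pics/c11.png

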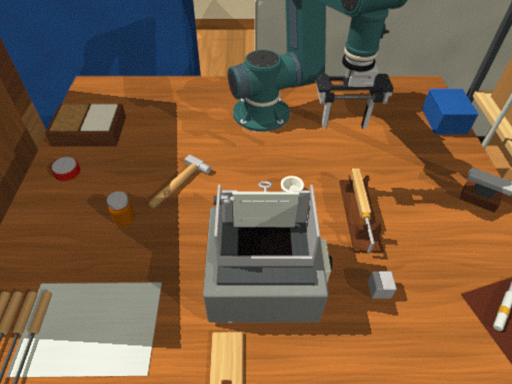

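The scene view shows the flap shut, the bystanders in place and the pole in its rest. The depth, however, puts the rod end about 4 mm to one side of where it lay, so I'll check yaw and roll more closely.

```bash
python3 - <<'E'
from h import *
for tag in("0","10","11"):
  P=cloud("scene",np.load(f"pics/scene{tag}.npy")); 
  if tag=="10": P=P-[0,0,.063]
  q=P.reshape(-1,3)
  h=q[(q[:,0]>.41)&(q[:,0]<.525)&(abs(q[:,1]-.266)<.02)&(q[:,2]>.067)&(q[:,2]<.09)]
  if len(h)>20: 
    A=np.c_[h[:,0]-.477,h[:,1]-.266,np.ones(len(h))]
    for _ in range(4):
        c=np.linalg.lstsq(A,h[:,2],rcond=None)[0]; r=abs(A@c-h[:,2]); A,h=A[r<.003],h[r<.003]
    print(tag,"handle top: pitch,roll slope,z",np.round(c,4),len(h))
    for x in(.41,.44,.47,.50):
        k=h[(h[:,0]>x)&(h[:,0]<x+.025)]; 
        if len(k): print("   x",x,"y mid",((k[:,1].min()+k[:,1].max())/2).round(4),len(k))
  r=q[(q[:,0]>.535)&(q[:,0]<.622)&(abs(q[:,1]-.266)<.012)&(q[:,2]>.056)&(q[:,2]<.068)]
  print("  rod y(x)",[np.round([k[:,1].mean(),k[:,2].mean()],4).tolist() for a in(.535,.58,.60) for k in [r[(r[:,0]>a)&(r[:,0]<a+.02)]] if len(k)])
  p=q[(q[:,0]>.605)&(q[:,0]<.63)&(abs(q[:,1]-.266)<.02)&(q[:,2]>.015)&(q[:,2]<.05)]
  for z in(.015,.025,.035): 
    k=p[(p[:,2]>z)&(p[:,2]<z+.012)]
    if len(k): print("  prong",z,len(k),k.mean(0).round(4))
E
```

```text
0 handle top: pitch,roll slope,z [-0.006  -0.005   0.0725] 255
   x 0.41 y mid 0.2693 52
   x 0.44 y mid 0.2695 53
   x 0.47 y mid 0.2691 53
   x 0.5 y mid 0.2687 65
  rod y(x) [[0.2675, 0.063], [0.2677, 0.063], [0.2678, 0.0625]]
  prong 0.015 6 [0.6178 0.2665 0.0242]
  prong 0.025 11 [0.6185 0.2668 0.0315]
  prong 0.035 8 [0.6181 0.2675 0.0397]
10 handle top: pitch,roll slope,z [-0.0028  0.0184  0.0729] 156
   x 0.41 y mid 0.2548 2
   x 0.44 y mid 0.2707 14
   x 0.47 y mid 0.266 62
   x 0.5 y mid 0.2644 62
  rod y(x) [[0.2637, 0.0627], [0.2641, 0.0622], [0.2636, 0.063]]
  prong 0.015 8 [0.618  0.2638 0.0221]
  prong 0.025 9 [0.6187 0.2633 0.0312]
  prong 0.035 12 [0.619  0.2633 0.041 ]
11 handle top: pitch,roll slope,z [0.0011 0.0168 0.0727] 262
   x 0.41 y mid 0.2657 52
   x 0.44 y mid 0.2656 54
   x 0.47 y mid 0.264 58
   x 0.5 y mid 0.2643 66
  rod y(x) [[0.2642, 0.0625], [0.2634, 0.0627], [0.2633, 0.0621]]
  prong 0.015 7 [0.6157 0.2642 0.0219]
  prong 0.025 9 [0.6183 0.2629 0.0312]
  prong 0.035 9 [0.618  0.2629 0.0418]
```

The pole has not yawed; it lies 3.5 mm to −y of its starting line. There is plenty of time, so I'll re-centre it with a grip placed 3.5 mm further in +y.

```bash

python3 -m jog '[[[0,0,0],[-16,-30,0],-1],[[0,0,0],[-32,-60,10],-1],[[0,0,0],[-48,-90,30],-1],[[0,0,0],[-63.5,-120,50],-1],[[0,0,0],[-63.5,-120,50],-1]]' | sed -n 2p
python3 -m jog '[[[0,0,0],[0,0,30],-1],[[0,0,0],[0,0,60],-1],[[0,0,0],[0,0,90],-1],[[0,0,0],[0,0,100],-1],[[0,0,0],[0,0,100],-1]]'
python3 - <<'E'
from h import *
for i in range(3): eyes.snapshot("top")
go((.4765,.2695,.0405),(np.pi,0,-np.pi/2))
E
```

```text
tool_pos: [0.4775, 0.2698, 0.1633]
time: 25.0
tool_pos: [0.4752, 0.2688, 0.0686]
ee_rot: [3.137, -0.002, -1.571]
wrist_force: [-0.4, 0.4, 0.5]
width: 0.094
turn [-0.18  0.07  0.  ] shift [ 0.5  1.4 32. ] t 25.15 F [ 0.2 -0.1 -0.1]
```

```bash

python3 -m jog '[[[0,0,0],[0,0,15],-1],[[0,0,0],[0,0,25],-1],[[0,0,0],[0,0,31],-1],[[0,0,0],[0,0,31],0],[[0,0,0],[0,0,31],0.3]]' |sed -n 2p
python3 -m jog '[[[0,0,0],[0,0,0],1],[[0,0,0],[0,0,0],1],[[0,0,0],[0,0,0],1],[[0,0,0],[0,0,0],1],[[0,0,0],[0,0,0],1]]' | tail -2
python3 -m jog '[[[0,0,0],[0,0,0],1],[[0,0,0],[0,0,0],1],[[0,0,0],[0,0,0],1],[[0,0,0],[0,0,0],1],[[0,0,0],[0,0,0],1]]'
python3 - <<'E'
from h import *
look(12)
q=cloud("scene",np.load("pics/scene12.npy")).reshape(-1,3)
r=q[(q[:,0]>.535)&(q[:,0]<.622)&(abs(q[:,1]-.266)<.012)&(q[:,2]>.056)&(q[:,2]<.068)]
print("rod",[np.round([k[:,1].mean(),k[:,2].mean()],4).tolist() for a in(.535,.58,.60) for k in [r[(r[:,0]>a)&(r[:,0]<a+.02)]] if len(k)])
E
```

```text
tool_pos: [0.4764, 0.2693, 0.0392]
wrist_force: [0.6, -0.6, 0.1]
width: 0.0414
time: 26.65
tool_pos: [0.4766, 0.2691, 0.0394]
ee_rot: [-3.142, -0.001, -1.571]
wrist_force: [0.2, -1.0, 0.7]
width: 0.0238
plate 1070 slope,offset [-0.001   0.0051] lean -0.001
scene ring 189 [ 0.6237 -0.0162  0.2714] [ 0.5936 -0.0327  0.2621] [ 0.6387 -0.0008  0.2776]
top ring 84 [ 0.6138 -0.0166  0.2719] [ 0.5905 -0.0328  0.2627] [ 0.6337 -0.001   0.2797]
t 26.75 F [-0.7 -1.7  0.7] tcp [0.4765 0.2692 0.0394]
rod [[0.2671, 0.0628], [0.2674, 0.0627], [0.2669, 0.0625]]
```

The rod is back on its starting line (y 0.267, was 0.2677). I'll release, retreat and do the final check.

```bash

python3 -m jog '[[[0,0,0],[0,0,0],0.3],[[0,0,0],[0,0,0],0],[[0,0,0],[0,0,0],-0.3],[[0,0,0],[0,0,0],-1],[[0,0,0],[0,0,0],-1]]' | tail -1
python3 -m jog '[[[0,0,0],[0,0,0],-1],[[0,0,0],[0,0,0],-1],[[0,0,0],[0,0,0],-1],[[0,0,0],[0,0,0],-1],[[0,0,0],[0,0,0],-1]]' | tail -1
python3 -m jog '[[[0,0,0],[0,0,-10],-1],[[0,0,0],[0,0,-30],-1],[[0,0,0],[0,0,-60],-1],[[0,0,0],[0,0,-95],-1],[[0,0,0],[0,0,-130],-1]]' | tail -1
python3 -m jog '[[[0,0,0],[15,30,0],-1],[[0,0,0],[30,60,-20],-1],[[0,0,0],[45,90,-40],-1],[[0,0,0],[60,120,-50],-1],[[0,0,0],[60,120,-50],-1]]' | sed -n 2p
python3 - <<'E'
from h import *
look(13)
for tag in("0","11","13"):
  q=cloud("scene",np.load(f"pics/scene{tag}.npy")).reshape(-1,3)
  h=q[(q[:,0]>.41)&(q[:,0]<.525)&(abs(q[:,1]-.266)<.02)&(q[:,2]>.067)&(q[:,2]<.09)]
  r=q[(q[:,0]>.535)&(q[:,0]<.625)&(abs(q[:,1]-.266)<.012)&(q[:,2]>.056)&(q[:,2]<.068)]
  p=q[(q[:,0]>.605)&(q[:,0]<.63)&(abs(q[:,1]-.266)<.02)&(q[:,2]>.015)&(q[:,2]<.05)]
  print(tag,"handle",np.median(h,0).round(4),"rod",[np.round([k[:,1].mean(),k[:,2].mean()],4).tolist() for a in(.535,.58,.60) for k in [r[(r[:,0]>a)&(r[:,0]<a+.02)]] if len(k)],"prong",p.mean(0).round(4))
E
```

```text
width: 0.0606
width: 0.0938
width: 0.0939
tool_pos: [0.3552, 0.2089, 0.2232]
plate 1083 slope,offset [-0.0058  0.0054] lean -0.006
scene ring 188 [ 0.6238 -0.016   0.2716] [ 0.593  -0.0327  0.2621] [ 0.6385 -0.0008  0.2793]
top ring 88 [ 0.6144 -0.0164  0.2717] [ 0.5907 -0.0328  0.2627] [ 6.342e-01 -6.000e-04  2.787e-01]
t 28.85 F [-0.  -0.  -0.1] tcp [0.3567 0.2095 0.2207]
0 handle [0.4698 0.2682 0.0724] rod [[0.2675, 0.063], [0.2677, 0.063], [0.2678, 0.0625]] prong [0.6182 0.2668 0.0343]
11 handle [0.4704 0.264  0.0726] rod [[0.2642, 0.0625], [0.2634, 0.0627], [0.2633, 0.0621]] prong [0.6173 0.2632 0.034 ]
13 handle [0.4694 0.267  0.0722] rod [[0.2678, 0.0626], [0.2675, 0.0624], [0.2671, 0.0624]] prong [0.6179 0.2667 0.0351]
```

The pole now matches its starting pose within about 1 mm and the flap is still shut, so I'm handing in.

```bash
python3 -c "
from bench import close_job
print(close_job())"
```

```text
the job is handed in; nothing more can be done
None
```

I took the pole from its rest, hooked the ring eye and drew the flap shut. I then lifted the hook straight out, laid the pole back and handed in at about 29 s of the 64 s allowed.

- **Pull force:** the highest wrist-force readings were about 9 N horizontally and 11 N in all, including the pole's weight. These were read only at the end of each short move, so a brief peak in between could have been missed. The force fell to zero as the flap closed, which I took as the click.
- **Flap:** the lean measured from depth stayed at 0.00 ± 0.01 after the click, through unhooking and up to hand-in.
- **Pole:** my first lay-down left it about 3.5 mm off its original line, so I regripped it and moved it back. The last check puts it within about 1 mm of its starting pose in position and height.
- **Surroundings:** no contact force showed from the gripper or arm on the kiln. The bystanders looked unmoved in the last full picture, taken before the regrip; after that I checked only the pole and flap by depth.

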